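Hold the enabling key in the instrument's service drawer

TASK

The bench instrument is to be serviced with its drawer open: pull its service drawer out to the stop, then press the sprung enabling key inside the drawer down to its middle position, where its top is level with the two metal guard cheeks beside it, and keep it there. Never push the key on through to the bottom, which trips the instrument, and leave the other things on the bench where they stand. Finish while still holding the key at its middle position with the drawer out: do not let go at the end.

Things in the scene. Friction and masses are not known exactly. Their poses are not given: they have to be found in the camera images.
- reader: white box-shaped bench instrument, 180 (x) x 200 (y) x 100 mm high, fixed to the bench, with a dark display on top; origin at the centre of its underside, its own x axis points from its front to its back, z up. The drawer, as wide as the front, slides out along its -x axis
- drawer (a joint): how far the service drawer is out, in m: 0 closed, 0.085 at its stop; it stays where it is left and takes about 4 N to move
- drawer_handle (a point): middle of the drawer's steel handle bar: a round bar, 12 mm thick, 110 mm long, along the instrument's y axis, level, 60 mm above the bench and 40 mm below the instrument's top; 36 mm clear space between bar and drawer front, free below it down to the bench. It moves with the drawer
- key_top (a point): centre of the top of the enabling key: black ribbed cap, 30 mm along the instrument's x, 56 mm along its y, in the drawer 50 mm behind its front face and 25 mm to the -y side; top 80 mm above the bench when released. Moves with the drawer; under the instrument's top while that is closed, 43 mm in front of the housing when fully out. The drawer front's top edge is at 82 mm
- key (a joint): how far the key is pressed straight down, in m: 0 released, 0.012 middle position (enabled), 0.026 bottom. A spring pushes it up with 3 N when released, 6.6 N at the middle, 10.8 N at the bottom; there is no click
- guard_top (a point): point on the key's axis at the height of the tops of the two fixed metal guard cheeks, 68 mm above the bench; the cheeks are 30 mm by 8 mm, at either y end of the key, 66 mm apart inside. It moves with the drawer but not with the key
- flask_mid (a point): bystander: clear lab bottle with a screw cap, 70 mm across, 146 mm tall; point on its axis, 73 mm up
- tips: bystander: pipette-tip box with clear lid, 123 x 104 x 58 mm; origin at the centre of its underside
- thermo: bystander: small white desk thermometer, 59 x 66 x 92 mm; origin at the centre of its underside

How it is judged:
By the outcome, as a careful person would: the job done as asked, in the order asked, and still so for the second after the job is handed in, while the arm keeps its last pose, push and grip.
It also fails if it takes over 45 s, if anything falls off the work surface, if the arm or the gripper's body presses on something with over 40 N, if the wrist force passes 120 N, or if a joint passes its speed limit or range.

ROBOT

A 7-joint arm with a two-finger parallel gripper is mounted at the origin on the work surface; the furniture and walls round the work are solid. World frame = base frame: x ahead of the robot, y to its left, z up, the work surface at z = 0. Lengths are in mm, angles in rad, forces in N, time in s.
With the tool pointing down it reaches from about 425 to 875 mm from the base axis. Payload 8.4 kg.
Tool frame: the origin (TCP) lies midway between the tips of the shut fingers; the grasp point (between the pads) lies 19 mm behind it; z points along the fingers, y is the line along which they close (so a half turn about z gives the same grasp; the last joint's range is limited). The gripper opens to 85 mm and grips with 20 to 120 N. Pads are 22 mm wide; open, the fingers measure 114 mm over their backs; the gripper's body (76 mm by 85 mm) begins 54 mm behind the grasp point. The pads swing forward as they close: fully open they stand 13 mm farther back than shut.
Start: joints at [1.247, 0.333, 0.04, 1.465, -0.013, 1.343, -0.059], TCP at [144.872, -633.621, 231.308] pointing down, gripper open.
Joint ranges: [-2.58, 2.58], [-0.38, 2.09], [-1.3, 1.39], [0.25, 2.4], [-1.5, 4.64], [0.08, 2.09], [-2.65, 2.65]. Speed limits (rad/s): [2.22, 2.22, 2.79, 2.79, 3.14, 3.14, 3.14].

INTERFACE

Orientations are given as a rotation vector (axis times angle).
In Python, from workcell import ctrl, optics gives the robot as it stands.
- The arm moves only by the shell command python3 -m crank 'ROWS' [FORCE]. ROWS is JSON, a list of rows, each a list of 7 numbers: the turn, a rotation vector about the tool's x, y, z in degrees, then the shift along the tool's x, y, z in cm, then the finger opening in cm, from 0 to 8.54. In form: [[wx, wy, wz, x, y, z, gripper], ...]. A call has 1 to 8 rows; each row is the pose to reach, as a shift and turn from the pose commanded when the call began, along the tool's axes at that moment; what a row does not reach only later rows make up. A row lasts 1/12 s, in which the tool goes at most 41.7 mm and 7.16 degrees, less where a joint would pass 70% of its speed; a pose out of reach is approached as far as the arm can. A call with a gripper value outside its range is refused whole. The fingers move at their own pace and stop on an object; FORCE is the grip in N (left out, the last holds). Time passes only in rows, so rows that repeat a pose let the fingers close. It gives the time, the measured TCP pose, the force, the opening and the grip force at its end, in the units of the state.
- ctrl.observe(): the state, without advancing time (a new reading comes with each control period).
- optics.read_camera(name): name is "side" or "top"; returns a dict with "color" (420x560x3 uint8, red, green, blue), "depth" (420x560 float32, mm along the optical axis (not along the pixel's ray), 0 where there is no reading), "mtx" (3x3 intrinsics, pixels), "eye" and "attitude" of the camera in the world. Camera axes: x right, y down, z forward; pixel columns grow to the right and rows downward; lengths in mm; the calibration is good to about 2 mm. A picture is of the moment at which its call begins.
- ctrl.job_done(): hands the job in; it is judged then, once.
The state is a dict: "clock": time; "qpos": joint angles; "qd": joint speeds; "joint_torque": joint torques, N m; "position": TCP position; "eef_rot": TCP orientation; "ft_force": force on the tool from outside, world axes, zero at the start; "torque": the same for the moment, N m; "grip_width": opening from 0.0 (shut) to 1.0 (fully open); "gripper_force": force on a finger pad.
Only numpy, scipy, OpenCV 4.12 (cv2) and the standard library are available. Lean on these libraries where they do the work, as an engineer would, in place of code of your own. Each camera call takes 0.05 s, during which the arm holds its last target. There are 200 camera calls.

## Working session

There is one attempt and no reset: what is moved stays moved. The work goes in short steps, Python scripts to look and compute and a shell command to move; the robot and the scene stay as the last step left them, time stands still between calls to the robot, and variables do not carry over. Pictures are saved under pics/ and viewed, at most 10 in all, crops included, and the job is handed in when it is done.

```bash
mkdir -p pics; cat > h.py <<'E'
import numpy as np,cv2
from workcell import ctrl,optics
from scipy.spatial.transform import Rotation as R
def cam(n):
    c=optics.read_camera(n); return c
def rot(c):
    a=np.array(c["attitude"],float)
    return a if a.shape==(3,3) else (R.from_rotvec(a).as_matrix() if a.size==3 else R.from_quat(a).as_matrix())
def cloud(c):
    d=c["depth"];K=np.array(c["mtx"]);v,u=np.mgrid[:d.shape[0],:d.shape[1]]
    P=np.stack([(u-K[0,2])/K[0,0]*d,(v-K[1,2])/K[1,1]*d,d],-1)
    return P@rot(c).T+np.array(c["eye"])
E
python3 - <<'E'
from h import *
s=ctrl.observe();print(s)
im=[]
for n in("top","side"):
    c=cam(n);print(n,c["mtx"],c["eye"],c["attitude"]);cv2.imwrite(f"pics/{n}0.png",c["color"][...,::-1]);np.savez(f"{n}0.npz",**c)
E
```

```text
{'clock': 0.0, 'qpos': array([ 1.24678155,  0.33393531,  0.03987539,  1.46626702, -0.01341233,
        1.34328232, -0.05854983]), 'qd': array([-9.61107625e-05,  2.38786794e-04,  7.85831534e-04, -1.07361182e-03,
        8.24922877e-04, -1.59123221e-03,  9.12518067e-04]), 'joint_torque': array([-7.55281071e-04, -6.58554840e+01,  1.36492912e+00, -4.05559659e+01,
        1.67569157e-02,  1.26266439e-02,  6.64492291e-05]), 'position': array([ 144.7774548 , -633.21111206,  230.40757566]), 'eef_rot': array([-3.12018711e+00, -3.52104164e-01,  4.41703492e-04]), 'ft_force': array([ 0.35051998, -0.12129712, -0.26223757]), 'torque': array([-0.00591493,  0.01099607, -0.0069488 ]), 'gripper_force': 0.0, 'grip_width': 1.0005139568073234}
top [[389.52724187   0.         274.41264288]
 [  0.         389.52724187 205.85736533]
 [  0.           0.           1.        ]] [347.21633835 182.11016054 924.37622196] [-1.99917159  2.16702267 -0.27992722]
side [[445.21843641   0.         281.56365596]
 [  0.         445.21843641 211.12581104]
 [  0.           0.           1.        ]] [ 359.57119939 -329.07922141  743.43238951] [-2.44632571  0.43753085 -0.13293841]
```

View pics/top0.png

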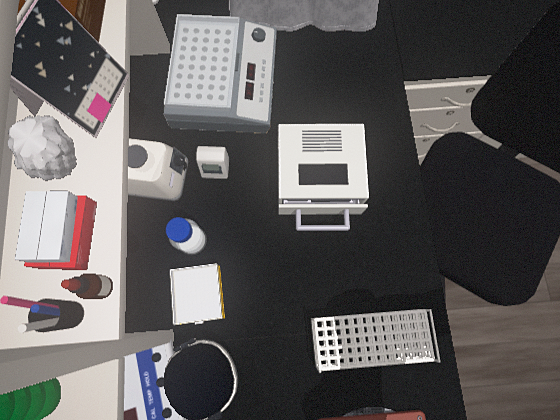

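View pics/side0.png

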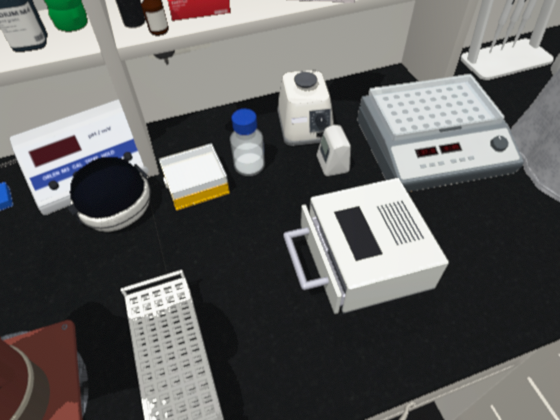

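Top view: the reader's lid spans about (278–368, 124–200), with its handle bar at (297–350, 227). The flask (185,235), tips (198,293) and thermometer (212,162) lie to the image left. The side view agrees, with the handle at (290–325, 232–285).

```bash
python3 - <<'E'
from h import *
for n in("top","side"):
    c=dict(np.load(f"{n}0.npz"));P=cloud(c)
    if n=="top": sl=(slice(115,240),slice(270,380))
    else: sl=(slice(175,315),slice(280,455))
    q=P[sl].reshape(-1,3);q=q[c["depth"][sl].ravel()>0]
    t=q[abs(q[:,2]-100)<5]
    r=cv2.minAreaRect(t[:,:2].astype(np.float32));print(n,"lid",r,t[:,2].mean(),len(t))
    print(cv2.boxPoints(r))
    b=P[:,:,:][sl]
    hs=(slice(222,231),slice(300,347)) if n=="top" else (slice(236,284),slice(283,305))
    h=P[hs].reshape(-1,3);h=h[(h[:,2]>50)&(h[:,2]<75)];print("handle",h.mean(0),cv2.minAreaRect(h[:,:2].astype(np.float32)),len(h))
c=dict(np.load("top0.npz"));P=cloud(c)
for nm,(u,v) in dict(flask=(180,229),tips=(198,293),thermo=(212,160),rackTL=(320,320),rackBR=(430,350),rack=(375,340),bench=(330,260)).items(): print(nm,P[v,u])
E
```

```text
top lid ((667.3129272460938, 51.60230255126953), (200.35147094726562, 180.83111572265625), 85.69280242919922) 100.6787687333163 6517
[[569.6291   -41.499935]
 [749.9495   -55.081074]
 [764.99677  144.70454 ]
 [584.67633  158.28568 ]]
handle [518.72652154  61.33365905  65.10548228] ((521.612060546875, 62.157470703125), (104.06566619873047, 17.106063842773438), 86.13502502441406) 247
side lid ((666.3511352539062, 49.924095153808594), (201.5924072265625, 180.7582550048828), 85.70128631591797) 99.40025340614028 9439
[[568.67096  -43.814064]
 [748.9207   -57.363045]
 [764.0313   143.66226 ]
 [583.78156  157.21124 ]]
handle [517.9073828   62.47406765  63.63768628] ((517.1254272460938, 62.436058044433594), (103.82666015625, 24.826412200927734), 76.58973693847656) 341
flask [521.83923812 364.82312323 145.21863438]
tips [396.1541901  348.61045283  58.46650084]
thermo [691.9328283  302.61281326  84.4176051 ]
rackTL [318.68706545  89.60829981  48.44391866]
rackBR [ 239.76931379 -134.91311075   49.94264841]
rack [264.24730184 -34.18745043  -1.26061294]
bench [451.03787459  45.58145018  -2.30395545]
```

```bash
cat >> h.py <<'E'
C=np.array([666.8,50.8]);yaw=np.deg2rad(-4.3)
ex=np.array([np.cos(yaw),np.sin(yaw)]);ey=np.array([-ex[1],ex[0]])
def ins(P): # world -> instrument: x from housing front (neg = in front), y
    d=P[...,:2]-C; return np.stack([d@ex+90,d@ey,P[...,2]],-1)
def wld(x,y): return C+(x-90)*ex+y*ey
def shift(x,y,z,yw=None):
    s=ctrl.observe();Rm=R.from_rotvec(s["eef_rot"]);p=np.array(s["position"])
    d=(np.r_[wld(x,y),z]-p)/10
    g=R.from_matrix(np.c_[np.r_[ex,0],np.r_[ey*-1,0],[0,0,-1]])
    print("from",ins(p).round(1),"shift cm",Rm.inv().apply(d).round(2),"turn",np.rad2deg((Rm.inv()*g).as_rotvec()).round(1),"F",s["ft_force"].round(2),"t",round(s["clock"],2))
E
python3 - <<'E'
from h import *
for n in("top","side"):
    P=ins(cloud(dict(np.load(f"{n}0.npz")))).reshape(-1,3)
    m=(abs(P[:,1])<95)&(P[:,0]>-80)&(P[:,0]<3)&(P[:,2]>50)
    q=P[m]
    for lo in range(-76,4,4):
        k=q[(q[:,0]>=lo)&(q[:,0]<lo+4)]
        if len(k):print(n,lo,len(k),np.percentile(k[:,2],[10,50,90]).round(),k[:,1].min().round(),k[:,1].max().round())
shift(-120,-350,260); shift(-34,0,200)
E
```

```text
top -64 107 [62. 64. 67.] -58.0 61.0
top -60 107 [64. 66. 68.] -58.0 61.0
top -56 61 [64. 65. 68.] -58.0 61.0
top -52 17 [61. 66. 68.] -58.0 61.0
top -48 20 [63. 65. 67.] -59.0 61.0
top -44 18 [64. 65. 67.] -59.0 61.0
top -40 18 [62. 65. 67.] -60.0 61.0
top -36 17 [62. 65. 68.] -57.0 61.0
top -32 17 [63. 66. 67.] -57.0 61.0
top -28 16 [63. 65. 68.] -58.0 61.0
top -24 17 [63. 64. 67.] -57.0 61.0
top -20 119 [53. 66. 80.] -93.0 92.0
top -16 330 [56. 78. 83.] -94.0 95.0
top -12 116 [80. 82. 84.] -93.0 95.0
top -4 2 [87. 88. 89.] -93.0 30.0
top 0 263 [ 84.  94. 100.] -94.0 95.0
side -68 40 [58. 61. 63.] -55.0 51.0
side -64 150 [62. 64. 66.] -62.0 57.0
side -60 131 [63. 65. 66.] -62.0 60.0
side -56 87 [62. 63. 65.] -61.0 58.0
side -52 29 [60. 63. 66.] -62.0 57.0
side -48 32 [60. 64. 66.] -61.0 60.0
side -44 26 [60. 64. 65.] -61.0 57.0
side -40 31 [60. 64. 66.] -61.0 59.0
side -36 30 [60. 63. 65.] -61.0 57.0
side -32 31 [61. 64. 66.] -62.0 58.0
side -28 29 [60. 64. 66.] -61.0 58.0
side -24 29 [60. 64. 66.] -62.0 59.0
side -20 425 [54. 67. 80.] -95.0 95.0
side -16 214 [80. 81. 82.] -95.0 92.0
side -12 138 [79. 81. 82.] -95.0 94.0
side -4 99 [85. 91. 97.] -93.0 95.0
side 0 312 [84. 97. 99.] -95.0 95.0
from [-379.3 -721.3  230.5] shift cm [ 35.74 -27.82  -2.91] turn [-0.1  0.  17.2] F [0.12 0.24 0.57] t 0.1
from [-379.3 -721.3  230.5] shift cm [ 54.29 -58.71   3.13] turn [-0.1  0.  17.2] F [0.12 0.24 0.57] t 0.1
```

```bash
python3 -m crank '[[0,0,6,12,-9.3,-3,0],[0,0,12,24,-18.6,-3,0],[0,0,17.2,35.7,-27.8,-3,0],[0,0,17.2,35.7,-27.8,-3,0],[0,0,17.2,35.7,-27.8,-3,0],[0,0,17.2,35.7,-27.8,-3,0],[0,0,17.2,35.7,-27.8,-3,0],[0,0,17.2,35.7,-27.8,-3,0]]' 20; python3 -c "
from h import *
shift(-120,-350,260);shift(-36,0,200)"
```

```text
clock: 0.77
position: [355.6, -374.4, 255.3]
eef_rot: [3.139, -0.119, -0.0]
ft_force: [0.8, -0.9, -0.4]
grip_width: 0.0
gripper_force: 0.0
from [-188.4 -447.4  255.3] shift cm [ 6.84 -9.74 -0.47] turn [ 0.  0. -0.] F [ 0.79 -0.95 -0.42] t 0.77
from [-188.4 -447.4  255.3] shift cm [ 15.22 -44.75   5.52] turn [ 0.  0. -0.] F [ 0.79 -0.95 -0.42] t 0.77
```

```bash
python3 -m crank '[[0,0,0,15.2,-44.7,0,0],[0,0,0,15.2,-44.7,0,0],[0,0,0,15.2,-44.7,0,0],[0,0,0,15.2,-44.7,0,0],[0,0,0,15.2,-44.7,0,0],[0,0,0,15.2,-44.7,0,0],[0,0,0,15.2,-44.7,0,0],[0,0,0,15.2,-44.7,0,0]]'; python3 -c "
from h import *
shift(-36,0,200)"
```

```text
clock: 1.43
position: [485.8, -67.8, 255.3]
eef_rot: [3.139, -0.119, 0.0]
ft_force: [1.1, -0.1, 0.2]
grip_width: 0.002
gripper_force: 0.0
from [ -81.6 -131.8  255.3] shift cm [  4.55 -13.18   5.53] turn [ 0. -0. -0.] F [ 1.1  -0.14  0.19] t 1.43
```

```bash
python3 -m crank '[[0,0,0,4.5,-13.1,5.5,0],[0,0,0,4.5,-13.1,5.5,0],[0,0,0,4.5,-13.1,5.5,0],[0,0,0,4.5,-13.1,5.5,0],[0,0,0,4.5,-13.1,5.5,0],[0,0,0,4.5,-13.1,10,0],[0,0,0,4.5,-13.1,10,0],[0,0,0,4.5,-13.1,10,0]]'; python3 - <<'E'
from h import *
shift(-36,0,36)
a=cam("side")["color"];b=cam("top")["color"]
cv2.imwrite("pics/ab.png",np.hstack([cv2.resize(a[120:340,230:480],None,fx=1.6,fy=1.6),cv2.resize(b[80:300,230:480],None,fx=1.6,fy=1.6)])[...,::-1])
E
```

```text
clock: 2.1
position: [538.6, 56.6, 153.5]
eef_rot: [3.139, -0.119, -0.008]
ft_force: [0.8, 0.1, 0.5]
grip_width: 0.0
gripper_force: 0.0
from [-38.3  -3.8 153.5] shift cm [ 0.29 -0.39 11.75] turn [ 0.   0.3 -0. ] F [0.79 0.08 0.46] t 2.1
```

View pics/ab.png

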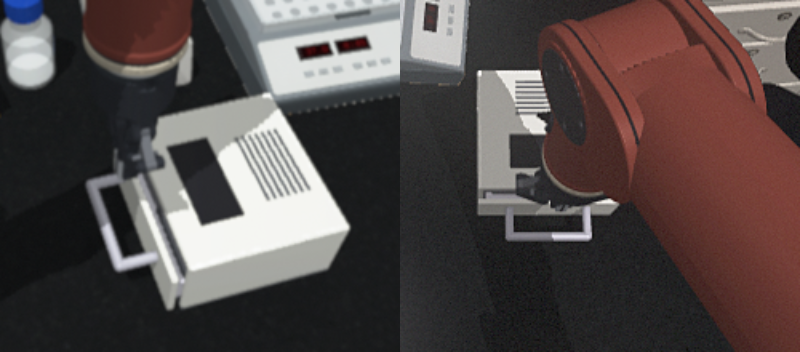

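The crop shows the gripper above the space between the bar and the drawer front (side half, fingertip about (135,165), bar from (90,185) to (120,268)). I'll lower it behind the bar.

```bash
python3 -m crank '[[0,0,0,0.3,-0.4,2,0],[0,0,0,0.3,-0.4,4,0],[0,0,0,0.3,-0.4,6,0],[0,0,0,0.3,-0.4,6.5,0],[0,0,0,0.3,-0.4,7,0],[0,0,0,0.3,-0.4,7.5,0],[0,0,0,0.3,-0.4,8,0],[0,0,0,0.3,-0.4,8,0]]'; python3 -c "
from h import *
shift(-36,0,36)"
```

```text
clock: 2.87
position: [543.9, 61.1, 75.5]
eef_rot: [3.139, -0.119, 0.001]
ft_force: [-0.1, -0.3, 0.3]
grip_width: -0.002
gripper_force: 0.0
from [-33.4   1.   75.5] shift cm [-0.27  0.1   3.95] turn [ 0. -0. -0.] F [-0.09 -0.32  0.26] t 2.87
```

```bash
python3 -m crank '[[0,0,0,-0.3,0,0.8,0],[0,0,0,-0.3,0,1.6,0],[0,0,0,-0.3,0,2.4,0],[0,0,0,-0.3,0,3.2,0],[0,0,0,-0.3,0,4,0],[0,0,0,-0.3,0,4,0]]'; python3 -c "
from h import *
shift(-36,0,36)"
```

```text
clock: 3.37
position: [539.5, 61.3, 33.3]
eef_rot: [3.139, -0.118, -0.004]
ft_force: [-0.5, 0.3, 0.0]
grip_width: -0.002
gripper_force: 0.0
from [-37.7   0.9  33.3] shift cm [ 0.17  0.09 -0.27] turn [ 0.   0.2 -0. ] F [-0.53  0.31  0.  ] t 3.37
```

```bash
python3 -m crank '[[0,0,0,-0.6,0,0,0],[0,0,0,-1.3,0,0,0],[0,0,0,-2.1,0,0,0],[0,0,0,-3,0,0,0],[0,0,0,-4,0,0,0],[0,0,0,-5,0,0,0],[0,0,0,-6,0,0,0],[0,0,0,-6.6,0,0,0]]'; python3 -c "
from h import *
shift(-119,0,36)"
```

```text
clock: 4.03
position: [474.7, 66.6, 36.0]
eef_rot: [3.139, -0.118, 0.004]
ft_force: [4.3, -0.3, -1.7]
grip_width: 0.001
gripper_force: 2.4
from [-102.8    1.3   36. ] shift cm [-1.62  0.13 -0.  ] turn [-0.  -0.1 -0. ] F [ 4.34 -0.28 -1.71] t 4.03
```

```bash
python3 -m crank '[[0,0,0,-0.3,0,0,0],[0,0,0,-0.6,0,0,0],[0,0,0,-0.9,0,0,0],[0,0,0,-1.1,0,0,0],[0,0,0,-1.2,0,0,0]]'; python3 -m crank '[[0,0,0,-0.15,0,0,0],[0,0,0,-0.3,0,0,0],[0,0,0,-0.3,0,0,0]]';python3 -m crank '[[0,0,0,-0.15,0,0,0],[0,0,0,-0.3,0,0,0],[0,0,0,-0.3,0,0,0]]'; python3 -c "
from h import *
shift(-119,0,36)"
```

```text
clock: 4.45
position: [463.3, 67.4, 35.8]
eef_rot: [-3.139, 0.119, -0.002]
ft_force: [4.8, 0.8, 2.9]
grip_width: -0.0
gripper_force: 2.1
clock: 4.7
position: [459.8, 67.7, 35.4]
eef_rot: [-3.139, 0.118, 0.0]
ft_force: [3.7, 0.2, 1.6]
grip_width: -0.001
gripper_force: 1.8
clock: 4.95
position: [458.6, 67.8, 35.6]
eef_rot: [-3.139, 0.119, -0.006]
ft_force: [12.5, 0.4, -4.7]
grip_width: -0.001
gripper_force: 6.1
from [-118.8    1.3   35.6] shift cm [-0.01  0.13 -0.04] turn [-0.1 -0.2 -0. ] F [12.51  0.37 -4.7 ] t 4.95
```

```bash
python3 -m crank '[[0,0,0,-0.1,0,0,0],[0,0,0,-0.2,0,0,0],[0,0,0,-0.2,0,0,0]]'; python3 -m crank '[[0,0,0,0.6,0,0,0],[0,0,0,1.0,0,0,0],[0,0,0,1.0,0,0,0]]'; python3 -c "
from h import *
shift(-43,-25,115)"
```

```text
clock: 5.2
position: [458.6, 67.8, 35.9]
eef_rot: [-3.138, 0.119, -0.011]
ft_force: [20.9, -1.4, -13.8]
grip_width: 0.001
gripper_force: 10.5
clock: 5.45
position: [464.2, 67.0, 34.7]
eef_rot: [3.139, -0.119, -0.004]
ft_force: [-0.5, 0.6, 0.6]
grip_width: -0.003
gripper_force: 0.0
from [-113.3    1.    34.7] shift cm [ 7.01  2.6  -8.05] turn [ 0.   0.1 -0. ] F [-0.52  0.56  0.58] t 5.45
```

The drawer is on its stop: the force climbed to 21 N with no further travel. Next I'll lift and look at the key.

```bash
python3 -m crank '[[0,0,0,0,0,-2,0],[0,0,0,0,0,-5,0],[0,0,0,0,0,-8,0],[0,0,0,0,0,-11,0],[0,0,0,0,0,-13,0],[0,0,0,0,0,-13,0]]'; python3 - <<'E'
from h import *
shift(-43,-25,115)
c=cam("side");np.savez("side1.npz",**c);a=c["color"];t=cam("top");np.savez("top1.npz",**t);b=t["color"]
cv2.imwrite("pics/cd.png",np.hstack([cv2.resize(a[180:340,230:370],None,fx=2.8,fy=2.8,interpolation=2),cv2.resize(b[120:280,260:400],None,fx=2.8,fy=2.8,interpolation=2)])[...,::-1])
E
```

```text
clock: 5.95
position: [466.1, 67.8, 169.0]
eef_rot: [3.139, -0.118, 0.007]
ft_force: [0.3, 1.0, 0.1]
grip_width: -0.001
gripper_force: 0.0
from [-111.4    1.9  169. ] shift cm [6.81 2.69 5.43] turn [-0.  -0.2 -0. ] F [0.27 0.97 0.06] t 5.95
```

View pics/cd.png

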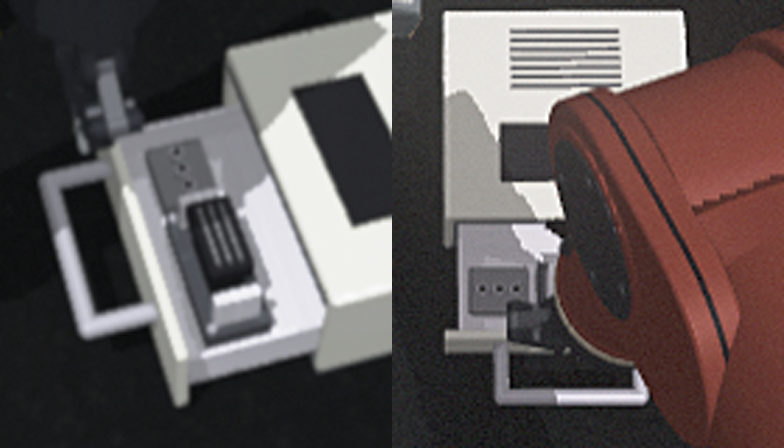

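The side crop shows the open drawer. The black key cap centres near crop (218,235), which is image (308,264), with the light metal cheeks at either end.

```bash
python3 - <<'E'
from h import *
c=dict(np.load("side1.npz"));P=ins(cloud(c));g=c["color"].max(-1)
m=(abs(P[...,2]-80)<6)&(P[...,0]>-80)&(P[...,0]<-10)&(P[...,1]>-75)&(P[...,1]<30)
q=P[m];print(len(q),cv2.minAreaRect(q[:,:2].astype(np.float32)),np.median(q[:,2]))
m=(abs(P[...,2]-68)<3)&(P[...,0]>-80)&(P[...,0]<-10)&(P[...,1]>-75)&(P[...,1]<30)&(g>90)
q=P[m]
for s in(q[q[:,1]<-25],q[q[:,1]>-25]): print("cheek",len(s),np.median(s,0),s.min(0),s.max(0))
E
```

```text
498 ((-43.14456558227539, -25.188764572143555), (57.45856857299805, 30.4188175201416), 89.86117553710938) 78.87253524051795
cheek 76 [-43.56390761 -62.69382491  67.05030661] [-58.28462251 -66.94343075  65.20610746] [-28.78687908 -58.38752417  69.80909983]
cheek 52 [-44.22030564  11.85024182  67.18729027] [-58.12241087  -4.16316083  65.41310664] [-28.69967453  15.67507336  70.94875096]
```

```bash
python3 -m crank '[[0,0,0,2.5,1,0,0],[0,0,0,5,2,0,0],[0,0,0,6.8,2.7,1,0],[0,0,0,6.8,2.7,3,0],[0,0,0,6.8,2.7,5,0],[0,0,0,6.8,2.7,6.5,0],[0,0,0,6.8,2.7,7,0],[0,0,0,6.8,2.7,7,0]]'; python3 -c "
from h import *
shift(-43,-25,82)"
```

```text
clock: 6.72
position: [528.6, 35.2, 92.8]
eef_rot: [-3.139, 0.118, 0.008]
ft_force: [-0.0, 0.7, -0.8]
grip_width: -0.002
gripper_force: 0.0
from [-46.7 -25.9  92.8] shift cm [ 0.37 -0.09  1.08] turn [0.  0.3 0. ] F [-0.    0.7  -0.84] t 6.72
```

```bash
python3 -m crank '[[0,0,0,0.3,-0.1,0.5,0],[0,0,0,0.3,-0.1,0.8,0],[0,0,0,0.3,-0.1,0.8,0],[0,0,0,0.3,-0.1,0.8,0],[0,0,0,0.3,-0.1,0.8,0]]';python3 -m crank '[[0,0,0,0,0,0,0]]';python3 -m crank '[[0,0,0,0,0,0.2,0],[0,0,0,0,0,0.4,0],[0,0,0,0,0,0.4,0],[0,0,0,0,0,0.4,0]]'; python3 -m crank '[[0,0,0,0,0,0,0]]';  python3 -c "
from h import *
shift(-43,-25,68)"
```

```text
clock: 7.13
position: [534.0, 35.9, 87.8]
eef_rot: [3.139, -0.118, 0.001]
ft_force: [0.7, -0.4, 0.5]
grip_width: 0.0
gripper_force: 0.0
clock: 7.22
position: [534.0, 35.9, 87.8]
eef_rot: [3.139, -0.118, 0.001]
ft_force: [0.3, -0.7, -0.5]
grip_width: 0.0
gripper_force: 0.0
clock: 7.55
position: [533.6, 35.9, 83.2]
eef_rot: [-3.139, 0.118, 0.001]
ft_force: [0.4, -0.0, 1.2]
grip_width: -0.001
gripper_force: 0.0
clock: 7.63
position: [533.7, 35.9, 83.3]
eef_rot: [-3.139, 0.118, 0.0]
ft_force: [0.5, -0.5, -0.4]
grip_width: -0.001
gripper_force: 0.0
from [-41.6 -24.8  83.3] shift cm [-0.14  0.02  1.53] turn [-0.  0. -0.] F [ 0.51 -0.54 -0.41] t 7.63
```

```bash
python3 -m crank '[[0,0,0,-0.1,0,0.2,0],[0,0,0,-0.1,0,0.3,0],[0,0,0,-0.1,0,0.3,0]]';for i in 1 2 3; do python3 -m crank '[[0,0,0,0,0,0.1,0],[0,0,0,0,0,0.2,0],[0,0,0,0,0,0.2,0],[0,0,0,0,0,0.2,0]]' | grep -E "pos|ft"; python3 -m crank '[[0,0,0,0,0,0,0]]' | grep -E "pos|ft"; done
```

```text
clock: 7.88
position: [532.6, 36.0, 80.2]
eef_rot: [-3.139, 0.118, 0.0]
ft_force: [-0.8, -0.1, 2.4]
grip_width: -0.001
gripper_force: 0.7
position: [532.7, 36.0, 78.4]
ft_force: [-1.0, -0.1, 3.3]
position: [532.7, 36.0, 78.4]
ft_force: [-2.1, -0.6, 2.4]
position: [532.8, 36.0, 76.3]
ft_force: [-2.4, 0.2, 3.4]
position: [532.8, 36.0, 76.3]
ft_force: [-2.5, 1.0, 2.8]
position: [532.8, 36.0, 74.3]
ft_force: [-2.8, 0.1, 4.4]
position: [532.8, 36.0, 74.3]
ft_force: [-1.8, 0.2, 4.6]
```

```bash
python3 -m crank '[[0,0,0,-0.03,0,0.1,0],[0,0,0,-0.05,0,0.2,0],[0,0,0,-0.05,0,0.3,0],[0,0,0,-0.05,0,0.4,0],[0,0,0,-0.05,0,0.5,0],[0,0,0,-0.05,0,0.5,0],[0,0,0,-0.05,0,0.5,0]]'; for i in 1 2; do python3 -m crank '[[0,0,0,0,0,0,0]]' | grep -E "pos|ft"; done; python3 - <<'E'
from h import *
shift(-43,-25,68)
c=cam("side");a=c["color"];np.savez("side2.npz",**c)
P=ins(cloud(c));m=(P[...,2]>64)&(P[...,2]<76)&(P[...,0]>-62)&(P[...,0]<-25)&(P[...,1]>-75)&(P[...,1]<25)
g=a.max(-1)
for nm,k in(("dark",m&(g<70)&(abs(P[...,1]+25)<27)),("cheek",m&(g>90)&(abs(P[...,1]+25)>32))):print(nm,k.sum(),np.percentile(P[k][:,2],[10,50,90]).round(1),np.median(P[k],0).round(1))
cv2.imwrite("pics/e.png",cv2.resize(a[200:320,240:360],None,fx=4.5,fy=4.5,interpolation=2)[...,::-1])
E
```

```text
clock: 9.72
position: [532.8, 36.0, 69.5]
eef_rot: [-3.139, 0.119, -0.002]
ft_force: [-1.1, -0.7, 6.2]
grip_width: -0.0
gripper_force: 2.9
position: [532.7, 36.1, 69.6]
ft_force: [-0.3, -1.2, 5.6]
position: [532.8, 36.0, 69.6]
ft_force: [-1.2, 0.8, 6.2]
from [-42.5 -24.8  69.6] shift cm [-0.05  0.02  0.16] turn [-0.  -0.1 -0. ] F [-1.15  0.77  6.2 ] t 9.88
dark 190 [66.6 68.3 70.1] [-52.5 -39.1  68.3]
cheek 106 [65.  66.7 68.3] [-47.2 -61.2  66.7]
```

View pics/e.png

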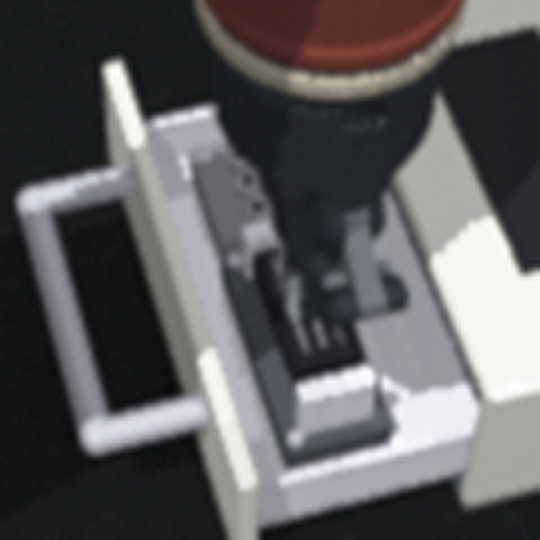

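The picture shows the fingertip on the cap at about (320,300), with the cap almost level with the cheek at (340,385). Depth puts the cap about 1.6 mm above the cheeks, which matches the TCP at 69.6, so I'll press 1.6 mm further.

```bash
python3 -m crank '[[0,0,0,-0.02,0,0.05,0],[0,0,0,-0.05,0,0.1,0],[0,0,0,-0.05,0,0.16,0],[0,0,0,-0.05,0,0.16,0],[0,0,0,-0.05,0,0.16,0],[0,0,0,-0.05,0,0.16,0]]'; for i in 1 2 3; do python3 -m crank '[[0,0,0,0,0,0,0],[0,0,0,0,0,0,0],[0,0,0,0,0,0,0]]' | grep -E "pos|ft"; done; python3 - <<'E'
from h import *
shift(-43,-25,68)
c=cam("side");a=c["color"]
P=ins(cloud(c));m=(P[...,2]>62)&(P[...,2]<76)&(P[...,0]>-62)&(P[...,0]<-25)&(P[...,1]>-75)&(P[...,1]<25)
g=a.max(-1)
for nm,k in(("dark",m&(g<70)&(abs(P[...,1]+25)<27)),("cheek",m&(g>90)&(abs(P[...,1]+25)>32))):print(nm,k.sum(),np.percentile(P[k][:,2],[10,50,90]).round(1))
q=P.reshape(-1,3);h=q[(abs(q[:,2]-64)<6)&(q[:,0]<-125)&(q[:,0]>-150)&(abs(q[:,1])<45)];print("bar",np.median(h,0).round(1),len(h))
E
```

```text
clock: 10.43
position: [532.7, 36.0, 68.2]
eef_rot: [-3.139, 0.119, -0.003]
ft_force: [0.5, -0.2, 6.0]
grip_width: -0.002
gripper_force: 3.1
position: [532.8, 36.0, 68.2]
ft_force: [0.6, -0.8, 6.3]
position: [532.7, 36.0, 68.2]
ft_force: [0.1, 0.1, 5.3]
position: [532.7, 36.0, 68.2]
ft_force: [0.0, 0.7, 5.4]
from [-42.6 -24.8  68.2] shift cm [-0.04  0.02  0.02] turn [-0.  -0.1 -0. ] F [0.02 0.7  5.39] t 11.18
dark 200 [64.8 66.9 68.5]
cheek 121 [63.5 66.5 68.3]
bar [-135.5   -1.9   63.9] 301
```

```bash
python3 -c "
from workcell import ctrl
print(ctrl.job_done())"
```

```text
the job is handed in; nothing more can be done
None
```

The job is handed in with the drawer out at its stop and the arm still holding the key at its middle position; by depth the cap is within about 0.5 mm of the guard cheeks, the key was never pressed deeper than that, and the arm's path stayed clear of the bystanders.

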